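# Push the glued phone housing through the flap of the UV curing box

### The arm

A 6-joint arm with a two-finger parallel gripper is mounted at the origin on the work surface. World frame = base frame: x ahead of the robot, y to its left, z up, the work surface at z = 0. Lengths are in m, angles in rad, forces in N, time in s.
With the tool pointing down it reaches from about 0.375 to 0.9 m from the base axis. Payload 3.1 kg.
Tool frame: the origin (TCP) lies midway between the tips of the shut fingers; the grasp point (between the pads) lies 19 mm behind it (manip.grasp_offset is the distance from the TCP to the grasp point, in m); z points along the fingers, y is the line along which they close (so a half turn about z gives the same grasp; the last joint's range is limited). The gripper opens to 85 mm and grips with 20 to 120 N. Pads are 22 mm wide; open, the fingers measure 114 mm over their backs; the gripper's body (76 mm by 85 mm) begins 54 mm behind the grasp point. The pads swing forward as they close: fully open they stand 13 mm farther back than shut.
Start: joints at [0.954, 0.527, 1.433, -0, 1.181, -0.178], TCP at [0.265, 0.566, 0.231] pointing down, gripper open.
Joint ranges: [-3.08, 3.08], [-0.75, 2.2], [0.22, 2.44], [-1.43, 4.57], [0, 2.65], [-2.85, 2.85]. Speed limits (rad/s): [2.79, 2.79, 3.14, 3.14, 3.14, 3.14].

### API

Orientations are given as a unit quaternion [x, y, z, w].
In Python, from station import sensors, cams, order, manip gives the robot as it stands.
- The arm moves only by the tool move_arm, never from a script. Its argument "targets" is a list of rows, each an object of numbers: "dx", "dy", "dz": the shift along the world's x, y, z normalised to -1 to 1, where 1 is 25 mm; "rx", "ry", "rz": the turn, a rotation vector about the world's x, y, z normalised to -1 to 1, where 1 is 30 degrees. A call has exactly 10 rows; each row shifts and turns the commanded pose from where the row before left it; what a row does not reach is not made up. A row lasts 1/8 s, in which the tool goes at most 62.5 mm and 10.7 degrees, less where a joint would pass 70% of its speed; a pose out of reach is approached as far as the arm can. A call with a number of a shift or a turn outside -1 to 1 is refused whole. A call with a gripper value outside its range is refused whole. "claw" is the opening in per cent of the stroke, from 0 (shut) to 100 (fully open), set as the call begins (left out, the last holds). The fingers move at their own pace and stop on an object; "newtons" is the grip in N (left out, the last holds). Time passes only in rows, so rows that do not move let the fingers close, or fill a call up. It gives the time, the measured TCP pose, the force, the opening and the grip force at its end, in the units of the state.
- sensors.sense(): the state, without advancing time (a new reading comes with each control period).
- cams.snapshot(name): name is "scene" or "top" or "wrist"; returns the picture (480x640x3 uint8, red, green, blue); there is no depth.
- cams.camera_model(name): a dict with "fx", "fy", "cx", "cy" (pixels), "distortion" ([k1, k2, p1, p2, k3] as OpenCV has them; the pictures are not rectified), "extrinsics" (4x4, takes a point from world to camera coordinates). Camera axes: x right, y down, z forward; pixel columns grow to the right and rows downward; lengths in m; the calibration is good to about 2 mm. A picture is of the moment at which its call begins: read the wrist's pose just before it. camera_model takes no time and is no camera call; for the wrist camera it gives the pose at the moment of the call.
- order.sign_off(): hands the job in; it is judged then, once.
The state is a dict: "t": time; "q": joint angles; "qd": joint speeds; "tau": joint torques, N m; "tcp_pos": TCP position; "tool_rot": TCP orientation; "force": force on the tool from outside, world axes, zero at the start; "ft_torque": the same for the moment, N m; "finger_gap": opening from 0.0 (shut) to 1.0 (fully open); "gripper_force": force on a finger pad.
Only numpy, scipy, OpenCV 4.12 (cv2) and the standard library are available. Lean on these libraries where they do the work, as an engineer would, in place of code of your own. Each camera call takes 0.05 s, during which the arm holds its last target. There are 200 camera calls.

### The job

The glue in the cracked phone housing has to be cured: lay the housing, cracked back up, on the two feed rails in front of the UV curing box, and push it lengthwise through the swing flap until it has pressed the start bar, which you can only feel at the back of the chamber, fully home. Push steadily without ramming it, draw back out so that the flap falls fully shut behind the housing, and leave the other tools on the counter where they are.

Things in the scene. Friction and masses are not known exactly. Their poses are not given: they have to be found in the camera images.
- housing_center (a point): The cracked phone housing: a loose flat black slab 132 long (x axis) x 64 wide (y) x 9 mm thick, about 0.13 kg, lying on the counter cracked back up (white crack lines, dark camera patch near a corner). This point is its centre, 4.5 mm above its underside; z is up. Either end may go in first. Grasp it across the 64 mm width.
- uvbox: The UV curing box, fixed: grey sheet metal, 215 long, 124 wide, 169 mm high, sloping amber pane at the front top, feed shelf 150 long and 68 wide sticking out of its front. Origin: under the middle of the gate in its front face, at counter level; x points inwards (the way to push), y to the left, z up. Numbers below are mm in this frame.
- feed_rails (a point): Middle of the feed shelf (x -75, z 28). Two flat ledges, |y| 22 to 34, top z 28, run level from x -150 through the gate to x 203; the housing lies across both. Between them an open finger channel 44 wide, bottom at z 10, also runs on through the gate, so a fingertip can push low on the housing's end face. Nothing stands beside the shelf from x -150 to -50.
- gate_sill (a point): Middle of the gate's sill, at rail height (x 0, z 28). Outside, two flared cheeks, tops at z 40, lead the housing in: 84 apart at x -45, 68 at x 0; inside, low side guides (4.5 above the rails) are 68 apart. With the housing fully home its rear end lies 27 to 39 inside the gate, depending on where the start bar is set.
- lintel (a point): Middle of the lower edge of the lintel (x 0, z 86): the gate is clear 100 wide and 58 high above the rails. The front face beside it is closed; above it (from z 92) the amber pane slopes back at 30 degrees to level, up to z 142 at x 90. A tool reaches in under the lintel only if leant forward, tip leading, about 40 to 50 degrees from vertical (45 is good).
- flap (a joint): The light flap in the gate: a black plate 96 wide, 53 high, 60 g, hung from a hinge at x 1.5, z 86, lower edge 5 above the rails. 0 = hanging shut; grows (rad, to 1.4) as it swings inwards; it cannot swing outwards. It falls shut by its weight, but stays resting on the housing unless the housing's rear end is over about 23 mm inside the gate.
- bar (a joint): The latching start bar across the back of the chamber, pushed by the housing's leading end: 40 wide, top 17 above the rails. Value = how far it is pushed in, 0 to 0.010 m; it moves at about 4 N, comes up hard at 0.010 and stays where pushed. Where it stands is not told: its face is set anywhere from x 149 to x 161, so find it by feel.
- vise: A small cast-iron bench vise fixed to the counter, about 135 x 90 x 87 mm high with its handle, a bystander. Origin under the middle of its base.
- screwdriver: A loose chrome screwdriver with orange grip, 170 mm long along its x axis, lying on the counter; a bystander. Origin under its middle.
- spatula: A loose flat blue plastic pry spatula, 143 mm long along its x axis, up to 24 wide and 7 mm thick, lying on the counter; a bystander. Origin under its middle.
- lifter: A loose green suction cup lifter standing on its cup, 62 mm across and 71 mm high with its ring handle; a bystander. Origin under the middle of the cup.

How it is judged:
On the way, in this order (a step that is already met when the one before it is completed fails the run):
1. the housing is flat on the feed rails in front of the gate (x of housing_center in the frame of uvbox between -0.12 and -0.03 m and y of housing_center in the frame of uvbox between -0.015 and 0.015 m and z of housing_center in the frame of uvbox below 0.042 m and angle between housing_center's own z axis and vertical below 0.15 rad), for 0.1 s.
2. the housing swings the flap open and goes in under it (value of joint flap above 0.2 rad and x of housing_center in the frame of uvbox above 0 m), for 0.1 s.
3. the housing presses the start bar home (value of joint bar above 0.007 m), for 0.1 s.
At the end, for the whole second after the job is handed in: The housing lies at rest, cracked back up and flat (within 4.5 degrees) on the rails inside the curing box, its rear end more than 23 mm inside the gate; the start bar is pressed in by more than 7 of its 10 mm; the flap hangs shut (under 0.05 rad) (value of joint bar above 0.007 m and value of joint flap below 0.05 rad and x of housing_center in the frame of uvbox between 0.089 and 0.112 m and y of housing_center in the frame of uvbox between -0.006 and 0.006 m and z of housing_center in the frame of uvbox between 0.029 and 0.037 m and angle between housing_center's own z axis and vertical below 0.08 rad and linear speed of housing below 0.01 m/s); the robot touches nothing.
It fails at once if the housing is rammed against the curing box or its start bar (over 60 N) (contact force between housing and uvbox above 60 N or contact force between housing and bar above 60 N).
It fails at once if a tool on the counter is moved by more than 20 mm (distance of any of screwdriver, spatula, lifter from where it was at the start of the episode above 0.02 m).
It also fails if it takes over 58 s, if anything falls off the work surface, if the arm or the gripper's body presses on something with over 40 N, if the wrist force passes 120 N, or if a joint passes its speed limit or range.

## Working session

There is one attempt and no reset: what is moved stays moved. The work goes in short steps, Python scripts to look and compute and a tool call to move; the robot and the scene stay as the last step left them, time stands still between calls to the robot, and variables do not carry over. Pictures are saved under pics/ and viewed, at most 10 in all, crops included, and the job is handed in when it is done.

Besides the shell and the picture viewer there is one more tool, called after "Call:" as name([rows], argument=value, ...), one row to a line, values as JSON. move_arm: Moves the arm, as the interface text tells. Scaled input: -1 to 1 covers 25 mm each way for a shift and 30 degrees each way for a turn. Its arguments: {"type":"object","properties":{"targets":{"type":"array"},"claw":{"type":"number"},"newtons":{"type":"number"}},"required":["targets"]}

```bash
mkdir -p pics; python3 - <<'E'
from station import sensors,cams,manip
import cv2,numpy as np
for n in("top","scene"):
    cv2.imwrite(f"pics/{n}0.png",cams.snapshot(n)[:,:,::-1])
    m=cams.camera_model(n);print(n,{k:np.round(v,3).tolist() for k,v in m.items()})
print(sensors.sense(),manip.grasp_offset)
E
```

```text
top {'fx': 511.408, 'fy': 511.408, 'cx': 316.13, 'cy': 243.273, 'distortion': [-0.051, 0.0, 0.0, 0.0, 0.0], 'extrinsics': [[-0.015, -1.0, -0.01, -0.029], [-0.992, 0.016, -0.128, 0.577], [0.128, 0.008, -0.992, 0.918], [0.0, 0.0, 0.0, 1.0]]}
scene {'fx': 573.235, 'fy': 573.235, 'cx': 312.387, 'cy': 226.454, 'distortion': [-0.106, 0.0, 0.0, 0.0, 0.0], 'extrinsics': [[0.506, 0.863, -0.016, -0.234], [0.533, -0.327, -0.78, -0.248], [-0.678, 0.386, -0.625, 1.583], [0.0, 0.0, 0.0, 1.0]]}
{'t': 0.1, 'q': array([ 9.53480478e-01,  5.28373374e-01,  1.43379627e+00, -3.37209551e-05,
        1.18141597e+00, -1.78494155e-01]), 'qd': array([-0.00167243, -0.00176766, -0.00268522, -0.00096267,  0.00046803,
       -0.00057574]), 'tau': array([ 2.00364498e-04, -4.43301129e+01, -1.78586447e+01, -1.66582836e-04,
        3.88930348e-03,  1.02311866e-06]), 'tcp_pos': array([0.26513547, 0.56524551, 0.23042435]), 'tool_rot': array([ 2.17648262e-01,  9.76026762e-01, -9.24671041e-04, -3.71749849e-04]), 'force': array([ 1.08435751, -0.5549141 , -0.10688655]), 'ft_torque': array([-0.07248214,  0.0630488 , -0.02866425]), 'gripper_force': 0.0, 'finger_gap': 1.0009418999633606} 0.0187
```

View pics/top0.png

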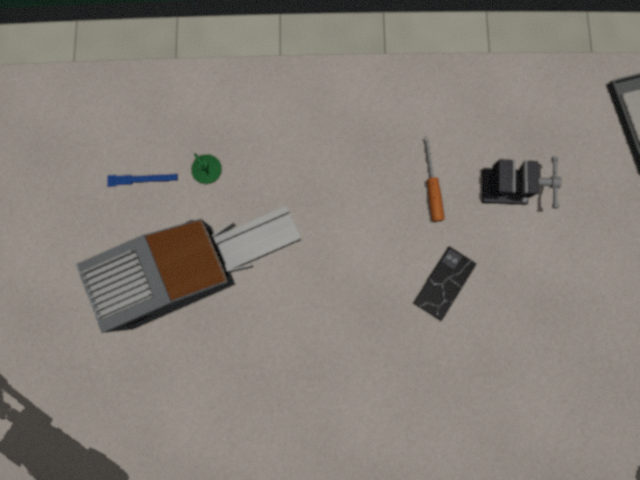

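View pics/scene0.png

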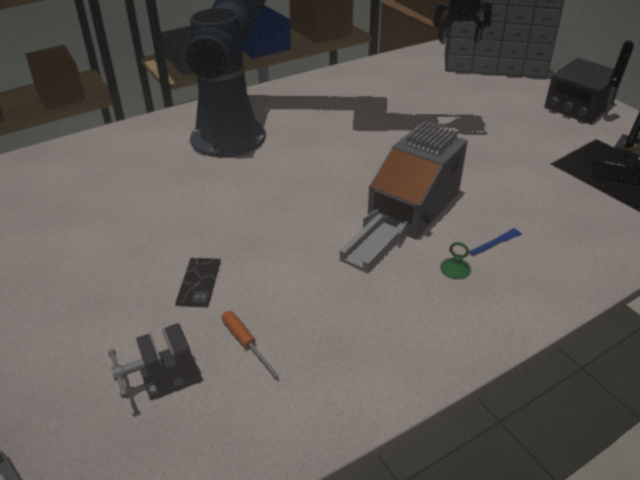

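The top view shows the housing at about (445,283), the feed shelf's outer end at (287,207)-(301,240), and the gate near (222,250). Next I'll enlarge both.

```bash
python3 - <<'E'
import cv2,numpy as np
a=cv2.imread("pics/top0.png")
c1=cv2.resize(a[235:330,400:490],None,fx=6,fy=6,interpolation=cv2.INTER_CUBIC)
c2=cv2.resize(a[195:285,190:310],None,fx=6,fy=6,interpolation=cv2.INTER_CUBIC)
cv2.imwrite("pics/h.png",c1*1);cv2.imwrite("pics/b.png",c2)
# housing by threshold
g=cv2.cvtColor(a,cv2.COLOR_BGR2GRAY)
m=np.zeros_like(g);m[240:328,405:485]=(g[240:328,405:485]<75)*255
m=cv2.morphologyEx(m,cv2.MORPH_CLOSE,np.ones((5,5)))
k=max(cv2.findContours(m,0,2)[0],key=cv2.contourArea)
r=cv2.minAreaRect(k);print(r,cv2.boxPoints(r))
E
```

```text
((444.2270202636719, 282.9024353027344), (33.40327453613281, 67.29241180419922), 31.75948143005371) [[412.31638 302.71964]
 [447.73605 245.50325]
 [476.13766 263.08524]
 [440.718   320.30164]]
```

View pics/b.png

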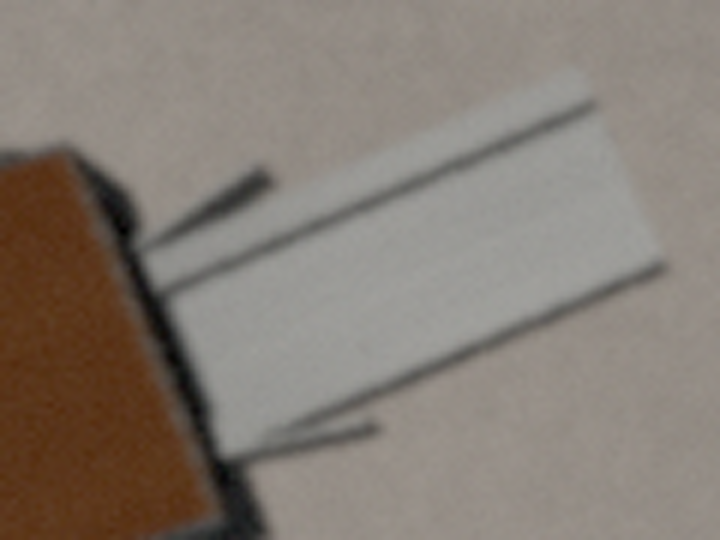

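View pics/h.png

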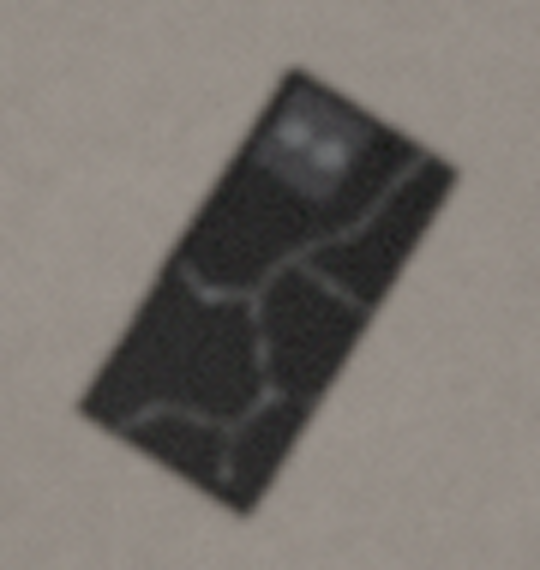

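The box crop gives the shelf end corners at (583,66) and (660,262), the ledge's inner edge from (594,101) to (170,290), and the pane's lower edge from (70,148) to (222,522). The housing crop shows clean corners that match the rectangle fit.

```bash
cat > geo.py <<'E'
import numpy as np,cv2
from scipy.optimize import least_squares
from scipy.spatial.transform import Rotation as R
from station import sensors,cams
def proj(P,m):
    E=np.array(m["extrinsics"]);K=np.array([[m["fx"],0,m["cx"]],[0,m["fy"],m["cy"]],[0,0,1]])
    return cv2.projectPoints(np.array(P,float).reshape(-1,1,3),cv2.Rodrigues(E[:3,:3])[0],E[:3,3],K,np.array(m["distortion"]))[0].reshape(-1,2)
def place(p,L):
    c,s=np.cos(p[2]),np.sin(p[2]);L=np.array(L,float)
    return np.c_[p[0]+c*L[:,0]-s*L[:,1],p[1]+s*L[:,0]+c*L[:,1],L[:,2]]
def fit(L,px,m,p0,w=1):
    f=lambda p:((proj(place(p,L),m)-px)*np.reshape(w,(-1,1))).ravel()
    r=least_squares(f,p0);return r.x,f(r.x).reshape(-1,2)
E
python3 - <<'E'
from geo import *
m=cams.camera_model("top")
px=np.array([[412.3,302.7],[447.7,245.5],[476.1,263.1],[440.7,320.3]])
L=[[-.066,.032,.009],[.066,.032,.009],[.066,-.032,.009],[-.066,-.032,.009]]
p,r=fit(L,px,m,[.4,-.25,-.5]);print("housing",p.round(4),np.degrees(p[2]),r.round(1).tolist())
c=np.array([[583,66],[660,262],[594,101],[262,168],[378,422],[70,148],[222,522]],float)
px=(c+.5)/6-.5+[190,195]
L=[[-.15,-.034,.028],[-.15,.034,.028],[-.15,-.022,.028],[-.045,-.042,.04],[-.045,.042,.04],[0,-.062,.092],[0,.062,.092]]
p,r=fit(L,px,m,[.4,.2,1.9],[1,1,1,.3,.3,.5,.5]);print("box",p.round(4),np.degrees(p[2]),r.round(2).tolist())
E
```

```text
housing [ 0.5007 -0.2809 -0.591 ] -33.86391782578014 [[-0.4, 0.1], [0.2, -0.7], [0.2, -0.3], [-0.0, 0.9]]
box [0.5611 0.1429 1.9708] 112.91621689876138 [[-0.54, 0.24], [0.89, -0.1], [0.12, 0.07], [-0.14, 0.14], [-0.74, -0.32], [-0.5, -0.55], [0.11, 0.22]]
```

Call:
move_arm([
  {"dx": 0.6, "dy": -1, "dz": 0.4},
  {"dx": 0.6, "dy": -1, "dz": 0.4},
  {"dx": 0.6, "dy": -1, "dz": 0.4},
  {"dx": 0.6, "dy": -1, "rz": -0.1},
  {"dx": 0.6, "dy": -1, "rz": -0.1},
  {"dx": 0.6, "dy": -1, "rz": -0.1},
  {"dx": 0.6, "dy": -1},
  {"dx": 0.6, "dy": -1},
  {"dx": 0.6, "dy": -1},
  {"dx": 0.6, "dy": -1},
], claw=100, newtons=40)

```text
schema error: expected keys dx, dy, dz, rx, ry, rz
```

Call:
move_arm([
  {"dx": 0.6, "dy": -1},
  {"dx": 0.6, "dy": -1},
  {"dx": 0.6, "dy": -1},
  {"dx": 0.6, "dy": -1},
  {"dx": 0.6, "dy": -1},
  {"dx": 0.6, "dy": -1},
  {"dx": 0.6, "dy": -1},
  {"dx": 0.6, "dy": -1},
  {"dx": 0.6, "dy": -1},
  {},
])

```text
schema error: expected keys dx, dy, dz, rx, ry, rz
```

```bash
python3 - <<'E'
from geo import *
s=sensors.sense();m=cams.camera_model("wrist");a=cams.snapshot("wrist")
cv2.imwrite("pics/w1.png",a[:,:,::-1]);np.save("m1.npy",m,allow_pickle=True)
print(s["t"],s["tcp_pos"],s["tool_rot"],s["q"])
L=[[-.15,-.034,.028],[-.15,.034,.028],[-.15,-.022,.028],[0,-.022,.028],[-.045,-.042,.04],[-.045,.042,.04]]
print(proj(place([.5611,.1429,1.9708],L),m).round(0).tolist())
E
```

```text
0.1 [0.26513547 0.56524551 0.23042435] [ 2.17648262e-01  9.76026762e-01 -9.24671041e-04 -3.71749849e-04] [ 9.53480478e-01  5.28373374e-01  1.43379627e+00 -3.37209551e-05
  1.18141597e+00 -1.78494155e-01]
[[41.0, 701.0], [-10.0, 674.0], [32.0, 697.0], [106.0, 626.0], [92.0, 670.0], [26.0, 633.0]]
```

View pics/w1.png

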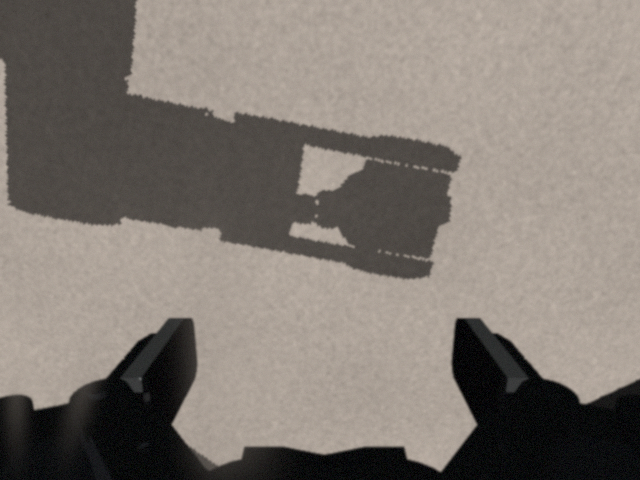

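The moves were refused because every row needs all six keys. This picture only shows the arm's shadow and the open fingers at (180,380) and (470,380).

Call:
move_arm([
  {"dx": 0.6, "dy": -1, "dz": 0.4, "rx": 0, "ry": 0, "rz": 0},
  {"dx": 0.6, "dy": -1, "dz": 0.4, "rx": 0, "ry": 0, "rz": 0},
  {"dx": 0.6, "dy": -1, "dz": 0.4, "rx": 0, "ry": 0, "rz": 0},
  {"dx": 0.6, "dy": -1, "dz": 0, "rx": 0, "ry": 0, "rz": -0.1},
  {"dx": 0.6, "dy": -1, "dz": 0, "rx": 0, "ry": 0, "rz": -0.1},
  {"dx": 0.6, "dy": -1, "dz": 0, "rx": 0, "ry": 0, "rz": -0.1},
  {"dx": 0.6, "dy": -1, "dz": 0, "rx": 0, "ry": 0, "rz": 0},
  {"dx": 0.6, "dy": -1, "dz": 0, "rx": 0, "ry": 0, "rz": 0},
  {"dx": 0.6, "dy": -1, "dz": 0, "rx": 0, "ry": 0, "rz": 0},
  {"dx": 0.6, "dy": -1, "dz": 0, "rx": 0, "ry": 0, "rz": 0},
], claw=100, newtons=40)

```text
t: 1.4
tcp_pos: [0.4157, 0.3148, 0.2611]
tool_rot: [0.294, 0.956, -0.0, -0.0]
force: [0.1, -0.4, 0.2]
finger_gap: 1.001
gripper_force: 0.0
```

Call:
move_arm([
  {"dx": 0.6, "dy": -1, "dz": 0, "rx": 0, "ry": 0, "rz": 0},
  {"dx": 0.6, "dy": -1, "dz": 0, "rx": 0, "ry": 0, "rz": 0},
  {"dx": 0.6, "dy": -1, "dz": 0, "rx": 0, "ry": 0, "rz": 0},
  {"dx": 0.6, "dy": -1, "dz": 0, "rx": 0, "ry": 0, "rz": 0},
  {"dx": 0.6, "dy": -1, "dz": 0, "rx": 0, "ry": 0, "rz": 0},
  {"dx": 0.6, "dy": -1, "dz": 0, "rx": 0, "ry": 0, "rz": 0},
  {"dx": 0.6, "dy": -1, "dz": 0, "rx": 0, "ry": 0, "rz": 0},
  {"dx": 0.6, "dy": -1, "dz": 0, "rx": 0, "ry": 0, "rz": 0},
  {"dx": 0.6, "dy": -1, "dz": 0, "rx": 0, "ry": 0, "rz": 0},
  {"dx": 0, "dy": 0, "dz": 0, "rx": 0, "ry": 0, "rz": 0},
])

```text
t: 2.65
tcp_pos: [0.5514, 0.0892, 0.261]
tool_rot: [0.295, 0.956, -0.0, 0.0]
force: [-0.0, 0.6, -0.1]
finger_gap: 1.0
gripper_force: 0.0
```

```bash
python3 - <<'E'
from geo import *
s=sensors.sense();m=cams.camera_model("wrist");a=cams.snapshot("wrist")
cv2.imwrite("pics/w2.png",a[:,:,::-1])
import pickle;pickle.dump(m,open("m2.pkl","wb"))
print(s["t"],s["tcp_pos"],s["tool_rot"],s["q"])
L=[[-.15,-.034,.028],[-.15,.034,.028],[-.15,-.022,.028],[0,-.022,.028],[-.045,-.042,.04],[-.045,.042,.04]]
print(proj(place([.5611,.1429,1.9708],L),m).round(0).tolist())
E
```

```text
2.65 [0.55139628 0.08922531 0.26099642] [ 2.94891495e-01  9.55530740e-01 -7.58055905e-05  7.70384744e-05] [-3.95266421e-02  4.03372274e-01  1.56642546e+00 -2.01979661e-04
  1.17168497e+00 -1.01156056e+00]
[[321.0, 332.0], [260.0, 297.0], [311.0, 326.0], [402.0, 194.0], [393.0, 252.0], [312.0, 200.0]]
```

View pics/w2.png

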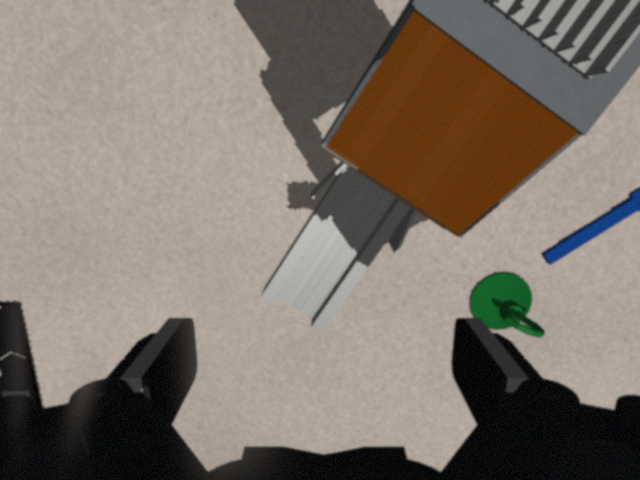

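The wrist view shows the shelf end at about (262,296)-(316,327), close to the prediction. I'll crop it to refine the pose.

```bash
python3 - <<'E'
import cv2
a=cv2.imread("pics/w2.png")[190:340,250:430]
cv2.imwrite("pics/w2c.png",cv2.resize(a,None,fx=4,fy=4,interpolation=cv2.INTER_CUBIC))
E
```

```text
(no output)
```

View pics/w2c.png

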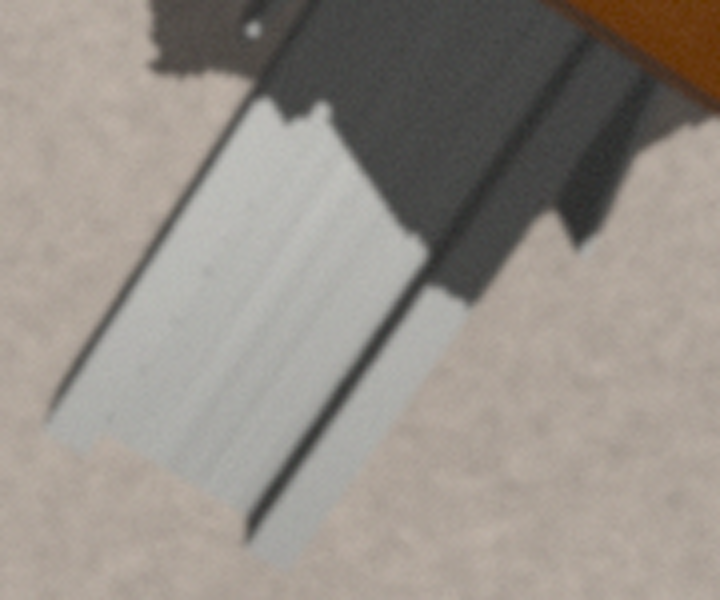

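```bash
python3 - <<'E'
from geo import *
import pickle
m=pickle.load(open("m2.pkl","rb"));mt=cams.camera_model("top")
c=np.array([[294,568],[252,541],[49,427],[87,456],[582,248],[470,303],[440,260]],float)
px=(c+.5)/4-.5+[250,190]
pt=(np.array([[583,66],[660,262],[594,101],[70,148],[222,522],[170,290]],float)+.5)/6-.5+[190,195]
def res(p,wt=1,ww=1):
    L=[[-.15,-.034,.028],[-.15,-.022,.028],[-.15,.034,.028],[-.15,.022,.028],[-.045,-.042,.04],[p[3],-.034,.028],[p[4],-.022,.028]]
    r1=(proj(place(p,L),m)-px)*np.array([[1,1,1,1,.4,1,1]]).T
    L=[[-.15,-.034,.028],[-.15,.034,.028],[-.15,-.022,.028],[0,-.062,.092],[0,.062,.092],[p[5],-.022,.028]]
    r2=(proj(place(p,L),mt)-pt)*np.array([[1,1,1,.5,.5,1]]).T
    return np.r_[r1.ravel()*ww,r2.ravel()*wt]
p0=[.5611,.1429,1.97,-.08,-.08,-.01]
for wt,ww in((1,0.001),(.001,1),(1,1)):
    r=least_squares(res,p0,args=(wt,ww)).x;print(r[:3].round(4),np.degrees(r[2]).round(2),res(r).round(1).tolist())
E
```

```text
[0.5607 0.1428 1.9733] 113.06 [-1.9, 0.5, -2.0, 1.1, -2.1, 0.1, -0.5, -0.7, -0.7, -0.1, 0.7, 0.5, 0.3, 0.2, -0.6, 0.3, 0.9, -0.1, 0.1, 0.1, -0.5, -0.4, 0.2, 0.3, -0.1, -0.3]
[0.5589 0.1431 1.9907] 114.06 [-0.0, -0.2, -0.3, 0.5, -0.8, 0.4, 0.8, -0.6, -0.6, -0.9, 0.5, 0.3, -0.0, -0.0, -1.6, 0.1, 0.5, -0.5, -0.8, -0.1, -0.9, 0.2, 0.4, 0.7, 0.2, 0.4]
[0.5596 0.1432 1.9851] 113.74 [-0.4, -0.0, -0.6, 0.7, -1.0, 0.3, 0.6, -0.7, -0.5, -0.6, 0.7, 0.5, 0.2, 0.2, -1.4, 0.1, 0.5, -0.4, -0.6, -0.1, -0.8, -0.0, 0.2, 0.6, 0.0, 0.1]
```

Call:
move_arm([
  {"dx": -0.13, "dy": -1, "dz": 0, "rx": 0, "ry": 0, "rz": 0.015},
  {"dx": -0.13, "dy": -1, "dz": 0, "rx": 0, "ry": 0, "rz": 0},
  {"dx": -0.13, "dy": -1, "dz": 0, "rx": 0, "ry": 0, "rz": 0},
  {"dx": -0.13, "dy": -1, "dz": 0, "rx": 0, "ry": 0, "rz": 0},
  {"dx": -0.13, "dy": -1, "dz": 0, "rx": 0, "ry": 0, "rz": 0},
  {"dx": -0.13, "dy": -1, "dz": 0, "rx": 0, "ry": 0, "rz": 0},
  {"dx": -0.13, "dy": -1, "dz": 0, "rx": 0, "ry": 0, "rz": 0},
  {"dx": -0.13, "dy": -1, "dz": 0, "rx": 0, "ry": 0, "rz": 0},
  {"dx": -0.13, "dy": -1, "dz": -0.4, "rx": 0, "ry": 0, "rz": 0},
  {"dx": -0.13, "dy": -1, "dz": -0.4, "rx": 0, "ry": 0, "rz": 0},
])

```text
t: 3.95
tcp_pos: [0.5176, -0.1584, 0.2412]
tool_rot: [0.289, 0.957, 0.0, -0.0]
force: [1.4, 0.1, 0.8]
finger_gap: 0.998
gripper_force: 0.0
```

Call:
move_arm([
  {"dx": -0.13, "dy": -1, "dz": -0.4, "rx": 0, "ry": 0, "rz": 0},
  {"dx": -0.13, "dy": -1, "dz": -0.4, "rx": 0, "ry": 0, "rz": 0},
  {"dx": -0.13, "dy": -1, "dz": -0.4, "rx": 0, "ry": 0, "rz": 0},
  {"dx": -0.13, "dy": -1, "dz": -0.5, "rx": 0, "ry": 0, "rz": 0},
  {"dx": -0.2, "dy": -0.8, "dz": -0.5, "rx": 0, "ry": 0, "rz": 0},
  {"dx": 0, "dy": 0, "dz": -1, "rx": 0, "ry": 0, "rz": 0},
  {"dx": 0, "dy": 0, "dz": -1, "rx": 0, "ry": 0, "rz": 0},
  {"dx": 0, "dy": 0, "dz": 0, "rx": 0, "ry": 0, "rz": 0},
  {"dx": 0, "dy": 0, "dz": 0, "rx": 0, "ry": 0, "rz": 0},
  {"dx": 0, "dy": 0, "dz": 0, "rx": 0, "ry": 0, "rz": 0},
])

```text
t: 5.2
tcp_pos: [0.5007, -0.2795, 0.1375]
tool_rot: [0.29, 0.957, -0.0, 0.001]
force: [0.6, -0.0, 0.8]
finger_gap: 0.998
gripper_force: 0.0
```

```bash
python3 - <<'E'
from geo import *
s=sensors.sense();m=cams.camera_model("wrist");a=cams.snapshot("wrist")
cv2.imwrite("pics/w3.png",a[:,:,::-1])
import pickle;pickle.dump(m,open("m3.pkl","wb"))
print(s["t"],s["tcp_pos"],s["tool_rot"],s["q"])
L=[[-.066,.032,.009],[.066,.032,.009],[.066,-.032,.009],[-.066,-.032,.009]]
print(proj(place([.5007,-.2809,-.591],L),m).round(0).tolist())
E
```

```text
5.2 [ 0.50069988 -0.27947522  0.1374787 ] [ 2.89606422e-01  9.57145144e-01 -4.23567940e-04  1.05517684e-03] [-7.03933791e-01  5.82492312e-01  1.65149067e+00  8.20571378e-05
  9.05336551e-01 -1.68714909e+00]
[[376.0, 131.0], [369.0, 330.0], [276.0, 329.0], [269.0, 131.0]]
```

View pics/w3.png

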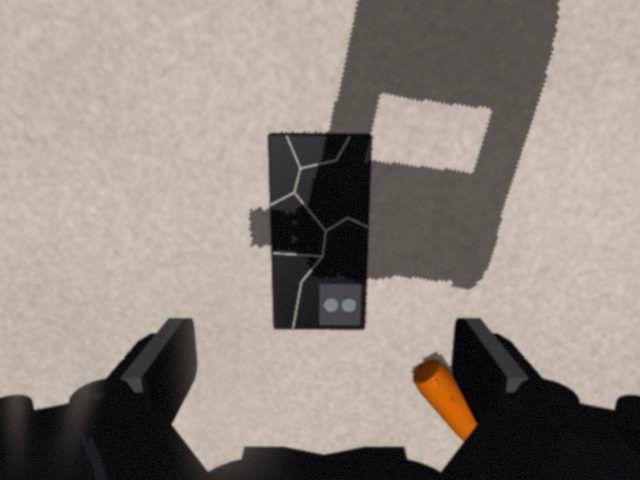

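Housing corners are at (371,134), (366,328), (275,328) and (269,134). The screwdriver's grip end, at (428,370), is near the right finger, so I'll check that clearance.

```bash
python3 - <<'E'
from geo import *
import pickle
m=pickle.load(open("m3.pkl","rb"));mt=cams.camera_model("top")
L=[[-.066,.032,.009],[.066,.032,.009],[.066,-.032,.009],[-.066,-.032,.009]]
p,r=fit(L,np.array([[371,134],[366,328],[275,328],[269,134.]]),m,[.5,-.28,-.59]);print(p.round(4),np.degrees(p[2]),r.round(1).tolist())
f=lambda v,m,px,z:(proj([[v[0],v[1],z]],m)-px).ravel()
for px in([[437,220]],[[443,219]],[[430,221]]):
    v=least_squares(f,[.5,-.28],args=(mt,np.array(px),.012)).x
    c,s=np.cos(p[2]),np.sin(p[2]);d=v-p[:2];print("driver in housing frame",(c*d[0]+s*d[1]).round(4),(-s*d[0]+c*d[1]).round(4))
v=least_squares(f,[.5,-.28],args=(m,np.array([[428,370.]]),.012)).x;d=v-p[:2]
print("wrist",c*d[0]+s*d[1],-s*d[0]+c*d[1])
E
```

```text
[ 0.5006 -0.2824 -0.588 ] -33.69268413250173 [[2.0, -1.7], [0.9, 2.4], [-0.9, 2.4], [-2.0, -1.7]]
driver in housing frame 0.0946 0.076
driver in housing frame 0.1026 0.0673
driver in housing frame 0.0856 0.0864
wrist 0.09505520783878954 0.07530482946567307
```

Call:
move_arm([
  {"dx": 0, "dy": -0.09, "dz": -0.94, "rx": 0, "ry": 0, "rz": 0},
  {"dx": 0, "dy": 0, "dz": -0.94, "rx": 0, "ry": 0, "rz": 0},
  {"dx": 0, "dy": 0, "dz": -0.94, "rx": 0, "ry": 0, "rz": 0},
  {"dx": 0, "dy": 0, "dz": -0.94, "rx": 0, "ry": 0, "rz": 0},
  {"dx": 0, "dy": 0, "dz": -0.94, "rx": 0, "ry": 0, "rz": 0},
  {"dx": 0, "dy": 0, "dz": -0.3, "rx": 0, "ry": 0, "rz": 0},
  {"dx": 0, "dy": 0, "dz": -0.3, "rx": 0, "ry": 0, "rz": 0},
  {"dx": 0, "dy": 0, "dz": -0.2, "rx": 0, "ry": 0, "rz": 0},
  {"dx": 0, "dy": 0, "dz": -0.16, "rx": 0, "ry": 0, "rz": 0},
  {"dx": 0, "dy": 0, "dz": 0, "rx": 0, "ry": 0, "rz": 0},
])

```text
t: 6.5
tcp_pos: [0.5, -0.2815, -0.0051]
tool_rot: [0.29, 0.957, -0.0, 0.0]
force: [0.1, 0.2, 0.0]
finger_gap: 0.999
gripper_force: 0.0
```

Call:
move_arm([
  {"dx": 0, "dy": 0, "dz": 0, "rx": 0, "ry": 0, "rz": 0},
  {"dx": 0, "dy": 0, "dz": 0, "rx": 0, "ry": 0, "rz": 0},
  {"dx": 0, "dy": 0, "dz": 0, "rx": 0, "ry": 0, "rz": 0},
  {"dx": 0, "dy": 0, "dz": 0, "rx": 0, "ry": 0, "rz": 0},
  {"dx": 0, "dy": 0, "dz": 0, "rx": 0, "ry": 0, "rz": 0},
  {"dx": 0, "dy": 0, "dz": 0, "rx": 0, "ry": 0, "rz": 0},
  {"dx": 0, "dy": 0, "dz": 0, "rx": 0, "ry": 0, "rz": 0},
  {"dx": 0, "dy": 0, "dz": 0, "rx": 0, "ry": 0, "rz": 0},
  {"dx": 0, "dy": 0, "dz": 0, "rx": 0, "ry": 0, "rz": 0},
  {"dx": 0, "dy": 0, "dz": 0, "rx": 0, "ry": 0, "rz": 0},
], claw=0, newtons=40)

```text
t: 7.75
tcp_pos: [0.5002, -0.2817, -0.0045]
tool_rot: [0.29, 0.957, -0.0, 0.0]
force: [-0.0, -0.3, 5.6]
finger_gap: 0.736
gripper_force: 44.4
```

Call:
move_arm([
  {"dx": 0, "dy": 0, "dz": 0.3, "rx": 0, "ry": 0, "rz": 0},
  {"dx": 0, "dy": 0, "dz": 0.6, "rx": 0, "ry": 0, "rz": 0},
  {"dx": 0, "dy": 0, "dz": 1, "rx": 0, "ry": 0, "rz": 0},
  {"dx": 0, "dy": 0, "dz": 1, "rx": 0, "ry": 0, "rz": 0},
  {"dx": 0, "dy": 0, "dz": 1, "rx": 0, "ry": 0, "rz": 0},
  {"dx": 0, "dy": 0, "dz": 0.1, "rx": 0, "ry": 0, "rz": 0},
  {"dx": 0, "dy": 0, "dz": 0, "rx": 0, "ry": 0, "rz": 0},
  {"dx": 0, "dy": 0, "dz": 0, "rx": 0, "ry": 0, "rz": 0},
  {"dx": 0, "dy": 0, "dz": 0, "rx": 0, "ry": 0, "rz": 0},
  {"dx": 0, "dy": 0, "dz": 0, "rx": 0, "ry": 0, "rz": 0},
])

```text
t: 9.0
tcp_pos: [0.4997, -0.2813, 0.0942]
tool_rot: [0.29, 0.957, 0.0, -0.001]
force: [-0.7, -0.3, -1.8]
finger_gap: 0.733
gripper_force: 44.3
```

```bash
python3 - <<'E'
from geo import *
s=sensors.sense();m=cams.camera_model("wrist");E=np.array(m["extrinsics"])
C=-E[:3,:3].T@E[:3,3];T=R.from_quat(s["tool_rot"]).as_matrix()
print("cam in tool",T.T@(C-s["tcp_pos"]),"axis",T.T@E[2,:3]);print("tool x,y",T[:,0],T[:,1],s["q"],s["finger_gap"],s["force"],s["tcp_pos"])
E
```

```text
cam in tool [ 7.04779110e-02 -9.38180278e-05 -1.42025799e-01] axis [-2.76997683e-01 -1.45747964e-05  9.60870586e-01]
tool x,y [-0.83202599  0.55473529  0.0012331 ] [5.54735828e-01 8.32026530e-01 1.21367744e-04] [-7.07422772e-01  6.49899922e-01  1.67564223e+00 -3.61328544e-05
  8.17289286e-01 -1.69014900e+00] 0.7326070602292014 [-0.65734281 -0.30648394 -1.75737076] [ 0.49972716 -0.28126056  0.0941624 ]
```

Call:
move_arm([
  {"dx": 0.25, "dy": 0.7, "dz": 0, "rx": 0, "ry": 0, "rz": -0.09},
  {"dx": 0.25, "dy": 1, "dz": 0, "rx": 0, "ry": 0, "rz": -0.1},
  {"dx": 0.25, "dy": 1, "dz": 0, "rx": 0, "ry": 0, "rz": -0.1},
  {"dx": 0.25, "dy": 1, "dz": 0, "rx": 0, "ry": 0, "rz": -0.1},
  {"dx": 0.25, "dy": 1, "dz": 0, "rx": 0, "ry": 0, "rz": -0.1},
  {"dx": 0.25, "dy": 1, "dz": 0, "rx": 0, "ry": 0, "rz": -0.1},
  {"dx": 0.25, "dy": 1, "dz": 0, "rx": 0, "ry": 0, "rz": -0.1},
  {"dx": 0.25, "dy": 1, "dz": 0, "rx": 0, "ry": 0, "rz": -0.1},
  {"dx": 0.25, "dy": 1, "dz": 0, "rx": 0, "ry": 0, "rz": -0.1},
  {"dx": 0.25, "dy": 1, "dz": 0, "rx": 0, "ry": 0, "rz": -0.1},
])

```text
t: 10.25
tcp_pos: [0.5626, -0.0382, 0.0946]
tool_rot: [0.526, 0.85, -0.0, -0.0]
force: [0.4, -0.7, -1.0]
finger_gap: 0.735
gripper_force: 44.3
```

Call:
move_arm([
  {"dx": 0.25, "dy": 1, "dz": 0, "rx": 0, "ry": 0, "rz": -0.1},
  {"dx": 0.25, "dy": 1, "dz": 0, "rx": 0, "ry": 0, "rz": 0},
  {"dx": 0.25, "dy": 1, "dz": 0, "rx": 0, "ry": 0, "rz": 0},
  {"dx": 0.25, "dy": 0.8, "dz": 0, "rx": 0, "ry": 0, "rz": 0},
  {"dx": 0.21, "dy": 0.48, "dz": 0, "rx": 0, "ry": 0, "rz": 0},
  {"dx": 0, "dy": 0, "dz": 0, "rx": 0, "ry": 0, "rz": 0},
  {"dx": 0, "dy": 0, "dz": 0, "rx": 0, "ry": 0, "rz": 0},
  {"dx": 0, "dy": 0, "dz": 0, "rx": 0, "ry": 0, "rz": 0},
  {"dx": 0, "dy": 0, "dz": 0, "rx": 0, "ry": 0, "rz": 0},
  {"dx": 0, "dy": 0, "dz": 0, "rx": 0, "ry": 0, "rz": 0},
])

```text
t: 11.5
tcp_pos: [0.5927, 0.0677, 0.0948]
tool_rot: [0.548, 0.837, -0.0, -0.0]
force: [0.4, -0.2, -2.5]
finger_gap: 0.732
gripper_force: 44.3
```

```bash
python3 - <<'E'
from geo import *
s=sensors.sense();a=cams.snapshot("wrist");b=cams.snapshot("top")
T=R.from_quat(s["tool_rot"]).as_matrix()
print(s["t"],s["tcp_pos"],np.degrees(np.arctan2(T[1,0],T[0,0])),s["q"])
b=cv2.resize(b[150:300,160:340],(720,600),interpolation=cv2.INTER_CUBIC)
cv2.imwrite("pics/p4.png",np.hstack([cv2.resize(a,(400,300)),cv2.resize(b,(400,300))])[:,:,::-1])
E
```

```text
11.5 [0.59271101 0.06767006 0.09483208] 113.57700936689524 [-7.34629238e-02  6.70951345e-01  1.61595923e+00 -4.16796488e-05
  8.54730177e-01 -4.84932005e-01]
```

View pics/p4.png

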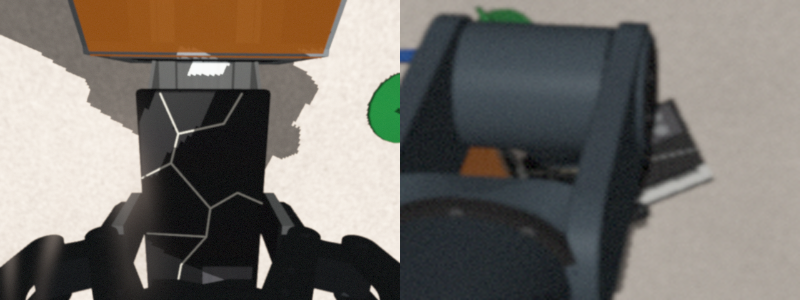

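The housing is centred on the shelf and gate in the wrist view: housing columns 135-270, pane 88-328. Lowering it now.

Call:
move_arm([
  {"dx": 0, "dy": 0, "dz": -0.6, "rx": 0, "ry": 0, "rz": 0},
  {"dx": 0, "dy": 0, "dz": -0.6, "rx": 0, "ry": 0, "rz": 0},
  {"dx": 0, "dy": 0, "dz": -0.6, "rx": 0, "ry": 0, "rz": 0},
  {"dx": 0, "dy": 0, "dz": -0.3, "rx": 0, "ry": 0, "rz": 0},
  {"dx": 0, "dy": 0, "dz": -0.2, "rx": 0, "ry": 0, "rz": 0},
  {"dx": 0, "dy": 0, "dz": -0.2, "rx": 0, "ry": 0, "rz": 0},
  {"dx": 0, "dy": 0, "dz": -0.1, "rx": 0, "ry": 0, "rz": 0},
  {"dx": 0, "dy": 0, "dz": -0.1, "rx": 0, "ry": 0, "rz": 0},
  {"dx": 0, "dy": 0, "dz": -0.08, "rx": 0, "ry": 0, "rz": 0},
  {"dx": 0, "dy": 0, "dz": 0, "rx": 0, "ry": 0, "rz": 0},
])

```text
t: 12.85
tcp_pos: [0.5927, 0.068, 0.0253]
tool_rot: [0.548, 0.837, -0.0, -0.0]
force: [0.4, -0.8, -1.9]
finger_gap: 0.731
gripper_force: 44.3
```

Call:
move_arm([
  {"dx": 0, "dy": 0, "dz": -0.04, "rx": 0, "ry": 0, "rz": 0},
  {"dx": 0, "dy": 0, "dz": -0.03, "rx": 0, "ry": 0, "rz": 0},
  {"dx": 0, "dy": 0, "dz": 0, "rx": 0, "ry": 0, "rz": 0},
  {"dx": 0, "dy": 0, "dz": 0, "rx": 0, "ry": 0, "rz": 0},
  {"dx": 0, "dy": 0, "dz": 0, "rx": 0, "ry": 0, "rz": 0},
  {"dx": 0, "dy": 0, "dz": 0, "rx": 0, "ry": 0, "rz": 0},
  {"dx": 0, "dy": 0, "dz": 0, "rx": 0, "ry": 0, "rz": 0},
  {"dx": 0, "dy": 0, "dz": 0, "rx": 0, "ry": 0, "rz": 0},
  {"dx": 0, "dy": 0, "dz": 0, "rx": 0, "ry": 0, "rz": 0},
  {"dx": 0, "dy": 0, "dz": 0, "rx": 0, "ry": 0, "rz": 0},
])

```text
t: 14.1
tcp_pos: [0.5927, 0.068, 0.0236]
tool_rot: [0.548, 0.837, 0.0, -0.0]
force: [-0.3, 0.3, -0.9]
finger_gap: 0.737
gripper_force: 44.3
```

Call:
move_arm([
  {"dx": 0, "dy": 0, "dz": 0, "rx": 0, "ry": 0, "rz": 0},
  {"dx": 0, "dy": 0, "dz": 0, "rx": 0, "ry": 0, "rz": 0},
  {"dx": 0, "dy": 0, "dz": 0, "rx": 0, "ry": 0, "rz": 0},
  {"dx": 0, "dy": 0, "dz": 0, "rx": 0, "ry": 0, "rz": 0},
  {"dx": 0, "dy": 0, "dz": 0, "rx": 0, "ry": 0, "rz": 0},
  {"dx": 0, "dy": 0, "dz": 0.4, "rx": 0, "ry": 0, "rz": 0},
  {"dx": 0, "dy": 0, "dz": 1, "rx": 0, "ry": 0, "rz": 0},
  {"dx": 0, "dy": 0, "dz": 1, "rx": 0, "ry": 0, "rz": 0},
  {"dx": 0, "dy": 0, "dz": 1, "rx": 0, "ry": 0, "rz": 0},
  {"dx": 0, "dy": 0, "dz": 0, "rx": 0, "ry": 0, "rz": 0},
], claw=100)

```text
t: 15.35
tcp_pos: [0.5945, 0.068, 0.1111]
tool_rot: [0.547, 0.837, 0.001, 0.002]
force: [-0.7, -1.1, -0.2]
finger_gap: 1.001
gripper_force: 0.0
```

```bash
python3 - <<'E'
from geo import *
s=sensors.sense();m=cams.camera_model("wrist");a=cams.snapshot("wrist")
print(s["t"],s["tcp_pos"],s["q"])
cv2.imwrite("pics/p5.png",a[:,:,::-1])
for p in([.5927,.0679,1.9827],):
  print(proj(place(p,[[.066,.032,.037],[.066,-.032,.037],[-.066,.032,.037],[-.066,-.032,.037]]),m).round(0).tolist())
E
```

```text
15.35 [0.59449396 0.06795944 0.11113427] [-7.27722707e-02  6.46795831e-01  1.60652235e+00  1.77476206e-05
  8.82723277e-01 -4.84894026e-01]
[[254.0, 130.0], [386.0, 130.0], [264.0, 371.0], [377.0, 371.0]]
```

View pics/p5.png

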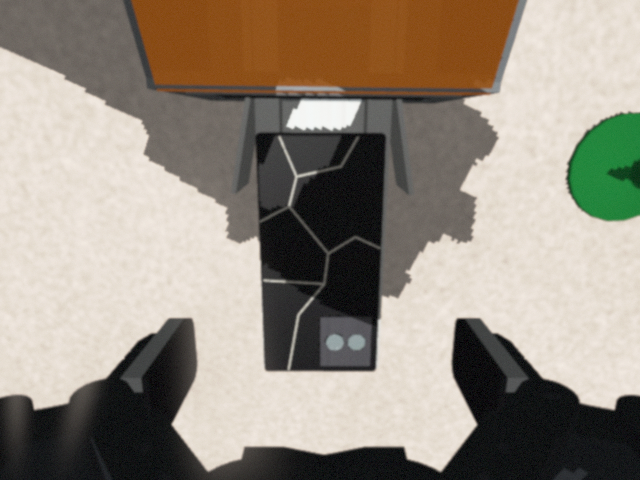

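The housing lies centred on the rails, with its front end at row 131 between the cheeks and about equal gaps at columns 255 and 386. Next I'll back off, shut the fingers and lean the tool.

Call:
move_arm([
  {"dx": 0.3, "dy": -0.72, "dz": 0, "rx": 0, "ry": 0, "rz": 0},
  {"dx": 0.3, "dy": -0.72, "dz": 0, "rx": 0, "ry": 0, "rz": 0},
  {"dx": 0.3, "dy": -0.72, "dz": 0, "rx": 0.275, "ry": 0.12, "rz": 0},
  {"dx": 0.3, "dy": -0.72, "dz": 0, "rx": 0.275, "ry": 0.12, "rz": 0},
  {"dx": 0.3, "dy": -0.72, "dz": 0, "rx": 0.275, "ry": 0.12, "rz": 0},
  {"dx": 0.3, "dy": -0.72, "dz": 0, "rx": 0.275, "ry": 0.12, "rz": 0},
  {"dx": 0, "dy": 0, "dz": 0, "rx": 0.275, "ry": 0.12, "rz": 0},
  {"dx": 0, "dy": 0, "dz": 0, "rx": 0, "ry": 0, "rz": 0},
  {"dx": 0, "dy": 0, "dz": 0, "rx": 0, "ry": 0, "rz": 0},
  {"dx": 0, "dy": 0, "dz": 0, "rx": 0, "ry": 0, "rz": 0},
], claw=0)

```text
t: 16.65
tcp_pos: [0.6377, -0.0389, 0.1097]
tool_rot: [0.505, 0.774, 0.209, -0.319]
force: [0.5, 0.6, 0.2]
finger_gap: -0.0
gripper_force: 0.0
```

```bash
cat > st.py <<'E'
from geo import *
s=sensors.sense();T=R.from_quat(s["tool_rot"]).as_matrix()
a=np.radians(113.6);B=np.array([[np.cos(a),np.sin(a),0],[-np.sin(a),np.cos(a),0],[0,0,1]])
print(s["t"],"box tcp mm",(B@(s["tcp_pos"]-[.5597,.1432,0])*1000).round(1),"z",(B@T[:,2]).round(3),"y",(B@T[:,1]).round(3),"q",s["q"].round(2),"F",(B@s["force"]).round(1),s["finger_gap"])
E
python3 st.py
```

```text
16.65 box tcp mm [-198.1    1.4  109.7] z [ 0.706  0.    -0.708] y [ 0.002 -1.     0.001] q [-0.46  0.94  1.18  0.48  1.66 -0.99] F [ 0.3 -0.7  0.2] -0.00022016253213760843
```

Call:
move_arm([
  {"dx": 0.05, "dy": 0.02, "dz": -0.85, "rx": 0, "ry": 0, "rz": 0},
  {"dx": 0, "dy": 0, "dz": -0.85, "rx": 0, "ry": 0, "rz": 0},
  {"dx": 0, "dy": 0, "dz": -0.85, "rx": 0, "ry": 0, "rz": 0},
  {"dx": 0, "dy": 0, "dz": -0.84, "rx": 0, "ry": 0, "rz": 0},
  {"dx": -0.16, "dy": 0.366, "dz": 0, "rx": 0, "ry": 0, "rz": 0},
  {"dx": -0.16, "dy": 0.366, "dz": 0, "rx": 0, "ry": 0, "rz": 0},
  {"dx": -0.16, "dy": 0.366, "dz": 0, "rx": 0, "ry": 0, "rz": 0},
  {"dx": 0, "dy": 0, "dz": 0, "rx": 0, "ry": 0, "rz": 0},
  {"dx": 0, "dy": 0, "dz": 0, "rx": 0, "ry": 0, "rz": 0},
  {"dx": 0, "dy": 0, "dz": 0, "rx": 0, "ry": 0, "rz": 0},
])

```text
t: 17.9
tcp_pos: [0.6273, -0.0124, 0.0241]
tool_rot: [0.506, 0.773, 0.21, -0.32]
force: [-0.5, 0.2, 1.3]
finger_gap: -0.0
gripper_force: 0.0
```

```bash
python3 st.py
```

```text
17.9 box tcp mm [-169.7    0.3   24.1] z [ 0.707 -0.001 -0.708] y [-0.    -1.     0.001] q [-0.43  1.04  1.24  0.49  1.52 -1.04] F [0.4 0.4 1.3] -0.00038753143576066284
```

Call:
move_arm([
  {"dx": -0.08, "dy": 0.183, "dz": 0, "rx": 0, "ry": 0, "rz": 0},
  {"dx": -0.05, "dy": 0.11, "dz": 0, "rx": 0, "ry": 0, "rz": 0},
  {"dx": -0.05, "dy": 0.11, "dz": 0, "rx": 0, "ry": 0, "rz": 0},
  {"dx": -0.05, "dy": 0.11, "dz": 0, "rx": 0, "ry": 0, "rz": 0},
  {"dx": -0.05, "dy": 0.11, "dz": 0, "rx": 0, "ry": 0, "rz": 0},
  {"dx": -0.05, "dy": 0.11, "dz": 0, "rx": 0, "ry": 0, "rz": 0},
  {"dx": -0.08, "dy": 0.183, "dz": 0, "rx": 0, "ry": 0, "rz": 0},
  {"dx": -0.08, "dy": 0.183, "dz": 0, "rx": 0, "ry": 0, "rz": 0},
  {"dx": -0.08, "dy": 0.183, "dz": 0, "rx": 0, "ry": 0, "rz": 0},
  {"dx": -0.08, "dy": 0.183, "dz": 0, "rx": 0, "ry": 0, "rz": 0},
])

```text
t: 19.15
tcp_pos: [0.6105, 0.025, 0.0238]
tool_rot: [0.506, 0.773, 0.21, -0.32]
force: [0.7, -1.3, -0.6]
finger_gap: -0.002
gripper_force: 0.5
```

```bash
python3 st.py; python3 -c "
from geo import *
a=cams.snapshot('wrist');cv2.imwrite('pics/p6.png',a[:,:,::-1])
g=cv2.cvtColor(a,7);print(g[::30,::40])"
```

```text
19.15 box tcp mm [-128.7    0.7   23.8] z [ 0.707 -0.    -0.707] y [ 0. -1.  0.] q [-0.39  1.01  1.31  0.52  1.46 -1.04] F [-1.4 -0.1 -0.6] -0.0017460732683439
[[115 116 112 113 231  65  12  14  14  18   4  30  40 235 229 234]
 [111 113 116 113 109  62  13  11  12   9  11  52 123 237 232 230]
 [112 113 111 113 114  78  69  19  30  30 101  71 237 240 235 233]
 [112 113 113 116 112 114 103  20  12  28 129  67 240 235 233 234]
 [235 116 111 110 114 112  77  15   9  15 217 232 235 241 237 235]
 [234 237 116 110 118 113  79   8  12  12  28 239 243 238 234 234]
 [237 233 237 118 119 116  90  21  82  10  14 238 233 235 238 233]
 [238 240 237 230 117 121 118  17  15  36  20 236 236 234 237 237]
 [237 235 236 237 117 119  49  11  20 123  40 233 232 236 236 231]
 [235 234 236 119 118 117  31  66  21  41  95 236 233 238 234 235]
 [237 236 121 119 119 115  34  19  19  14  12 239 231 233 237 234]
 [226 121 112 113 113 108 105  95  52  45 237 231 234 239 235 238]
 [113 114 115 114 113 112 100  39  45  42 239 237 234 232 231 235]
 [112 111 115 112  16  44  33  36  45  41  36  37  39 238 236 235]
 [112 114 112  25  23  37  39  42 103  41  42  43  32  38 234 234]
 [107  19  31  21  22  21  39  37 115  38  39  42 113  35  41  41]]
```

```bash
cat > chk.py <<'E'
from geo import *
import sys
s=sensors.sense();m=cams.camera_model("wrist");g=cv2.cvtColor(cams.snapshot("wrist"),7)
b=np.array([.5597,.1432,np.radians(113.6)]);E=np.array(m["extrinsics"])
K=np.array([[m["fx"],0,m["cx"]],[0,m["fy"],m["cy"]],[0,0,1]])
# rectify the plane z=37 mm to box frame: 3 px per mm, x -170..30 down to up, y 60..-60
N=[[x,y] for x in range(-170,31,1) for y in range(60,-61,-1)]
P=proj(place(b,[[x/1e3,y/1e3,.037] for x,y in N]),m).astype(np.float32).reshape(201,121,2)
o=cv2.remap(g,P[...,0],P[...,1],1)
for i in range(200,-1,-10): print(i-170,"".join("#" if v<50 else "+" if v<150 else "." for v in o[i,::2]))
E
python3 chk.py
```

```text
30 ++++#######################################################++
20 +++++#####################################################+++
10 ++++++++###############################################++++++
0 +++++++++++++++######++#############++########+++.+++++++++++
-10 +++++++++++++++#########++++.+++##############++++.++++++++++
-20 +++++++++++++++########+######################.++++.+++++++++
-30 +++++++++++++++###++###+######################.+++++.++++++..
-40 +++++++++++++++############+##################.+++++..+......
-50 +++++++++++++++################+++############.++++++........
-60 +++++++++++++++################+##############+++++..........
-70 +++++++++++++++###############+###############++++...........
-80 +++++++++++++++###########+###################+..............
-90 +++++++++++++++###############################+++++..........
-100 +++++++++++++++#################....+#....+###+++++..........
-110 +++++++++++++++#######+##################+++##...............
-120 +++++++++++++++######+########################...............
-130 ++++++++++++++++++++++++##+++##+++##+.+.+....................
-140 +++++++++++++++++++++++###+++##+++###...+....................
-150 +++++++###++++#######################################........
-160 #############################################################
-170 #######++####################++####################++########
```

The rectified view shows the housing straight, centred to about 1 mm, with its rear end near x -122. I'll keep pushing.

Call:
move_arm([
  {"dx": -0.08, "dy": 0.183, "dz": 0, "rx": 0, "ry": 0, "rz": 0},
  {"dx": -0.08, "dy": 0.183, "dz": 0, "rx": 0, "ry": 0, "rz": 0},
  {"dx": -0.08, "dy": 0.183, "dz": 0, "rx": 0, "ry": 0, "rz": 0},
  {"dx": -0.08, "dy": 0.183, "dz": 0, "rx": 0, "ry": 0, "rz": 0},
  {"dx": -0.08, "dy": 0.183, "dz": 0, "rx": 0, "ry": 0, "rz": 0},
  {"dx": -0.08, "dy": 0.183, "dz": 0, "rx": 0, "ry": 0, "rz": 0},
  {"dx": -0.08, "dy": 0.183, "dz": 0, "rx": 0, "ry": 0, "rz": 0},
  {"dx": -0.08, "dy": 0.183, "dz": 0, "rx": 0, "ry": 0, "rz": 0},
  {"dx": -0.08, "dy": 0.183, "dz": 0, "rx": 0, "ry": 0, "rz": 0},
  {"dx": -0.08, "dy": 0.183, "dz": 0, "rx": 0, "ry": 0, "rz": 0},
])

```text
t: 20.5
tcp_pos: [0.5906, 0.0707, 0.0238]
tool_rot: [0.506, 0.773, 0.21, -0.32]
force: [0.8, -1.7, 0.9]
finger_gap: 0.002
gripper_force: 0.8
```

```bash
python3 st.py; python3 chk.py
```

```text
20.5 box tcp mm [-78.9   0.7  23.8] z [ 0.707 -0.    -0.707] y [-0. -1.  0.] q [-0.34  0.99  1.4   0.55  1.39 -1.04] F [-1.9 -0.   0.9] 0.0020543600433843346
30 ++++#######################################################++
20 +++++++++++++++####+###+######################+########++++++
10 +++++++++++++++############+##################+++++++++++++++
0 +++++++++++++++################+##+##########++++.+++++++++++
-10 +++++++++++++++###############################.+++.++++++++++
-20 +++++++++++++++#############++++##############+++++++++++++..
-30 +++++++++++++++############+##################+++++++........
-40 +++++++++++++++#########+#####################++++++++.......
-50 +++++++++++++++########+########+...+#+...+###+++++++........
-60 +++++++++++++++#######+#######################+++++++........
-70 +++++++++++++++######+########################+++............
-80 +++++++++++++++++++++++++++++##++++++++++++..................
-90 +++++++++++++++++++++++###+++##+++###++++....................
-100 ++++++++############################################.........
-110 #############################################################
-120 #######+++###################++###################+++########
-130 #############################################################
-140 #############################################################
-150 #############################################################
-160 #############################################################
-170 #############################################################
```

Call:
move_arm([
  {"dx": -0.08, "dy": 0.183, "dz": 0, "rx": 0, "ry": 0, "rz": 0},
  {"dx": -0.08, "dy": 0.183, "dz": 0, "rx": 0, "ry": 0, "rz": 0},
  {"dx": -0.08, "dy": 0.183, "dz": 0, "rx": 0, "ry": 0, "rz": 0},
  {"dx": -0.08, "dy": 0.183, "dz": 0, "rx": 0, "ry": 0, "rz": 0},
  {"dx": -0.08, "dy": 0.183, "dz": 0, "rx": 0, "ry": 0, "rz": 0},
  {"dx": -0.08, "dy": 0.183, "dz": 0, "rx": 0, "ry": 0, "rz": 0},
  {"dx": -0.08, "dy": 0.183, "dz": 0, "rx": 0, "ry": 0, "rz": 0},
  {"dx": -0.08, "dy": 0.183, "dz": 0, "rx": 0, "ry": 0, "rz": 0},
  {"dx": -0.08, "dy": 0.183, "dz": 0, "rx": 0, "ry": 0, "rz": 0},
  {"dx": -0.08, "dy": 0.183, "dz": 0, "rx": 0, "ry": 0, "rz": 0},
])

```text
t: 21.8
tcp_pos: [0.5706, 0.1164, 0.0238]
tool_rot: [0.506, 0.773, 0.21, -0.32]
force: [1.5, -1.6, 0.8]
finger_gap: 0.0
gripper_force: 0.8
```

Call:
move_arm([
  {"dx": -0.048, "dy": 0.11, "dz": 0, "rx": 0, "ry": 0, "rz": 0},
  {"dx": -0.048, "dy": 0.11, "dz": 0, "rx": 0, "ry": 0, "rz": 0},
  {"dx": -0.048, "dy": 0.11, "dz": 0, "rx": 0, "ry": 0, "rz": 0},
  {"dx": -0.048, "dy": 0.11, "dz": 0, "rx": 0, "ry": 0, "rz": 0},
  {"dx": -0.048, "dy": 0.11, "dz": 0, "rx": 0, "ry": 0, "rz": 0},
  {"dx": -0.048, "dy": 0.11, "dz": 0, "rx": 0, "ry": 0, "rz": 0},
  {"dx": -0.048, "dy": 0.11, "dz": 0, "rx": 0, "ry": 0, "rz": 0},
  {"dx": -0.048, "dy": 0.11, "dz": 0, "rx": 0, "ry": 0, "rz": 0},
  {"dx": -0.048, "dy": 0.11, "dz": 0, "rx": 0, "ry": 0, "rz": 0},
  {"dx": 0, "dy": 0, "dz": 0, "rx": 0, "ry": 0, "rz": 0},
])

```text
t: 23.05
tcp_pos: [0.5597, 0.1413, 0.0239]
tool_rot: [0.506, 0.773, 0.21, -0.32]
force: [0.1, -0.5, 0.7]
finger_gap: 0.003
gripper_force: 0.2
```

```bash
python3 st.py; python3 chk.py|head -9
```

```text
23.05 box tcp mm [-1.7  0.8 23.9] z [ 0.708  0.    -0.707] y [ 0. -1.  0.] q [-0.25  0.96  1.51  0.62  1.28 -1.04] F [-0.5  0.1  0.7] 0.0027397176372226063
30 +++++++++++++++++++++++++++++++++++++++++++++++++++++++++++++
20 +++++++++++++++#######+#####################################+
10 +++++++++++++++######+########################+++++++++++#+++
0 +++++++++++++++++++++++++++++##++++++++++++++++++++++++++++++
-10 ..+++++++++++++++++++++###+++##+++###++++++++++++++++++++....
-20 +++++++++++######++++##################++++#######...........
-30 +#########################################################+..
-40 ########++++#################++#################++++#########
-50 #############################################################
```

Call:
move_arm([
  {"dx": -0.024, "dy": 0.055, "dz": 0, "rx": 0, "ry": 0, "rz": 0},
  {"dx": -0.024, "dy": 0.055, "dz": 0, "rx": 0, "ry": 0, "rz": 0},
  {"dx": -0.024, "dy": 0.055, "dz": 0, "rx": 0, "ry": 0, "rz": 0},
  {"dx": -0.024, "dy": 0.055, "dz": 0, "rx": 0, "ry": 0, "rz": 0},
  {"dx": -0.024, "dy": 0.055, "dz": 0, "rx": 0, "ry": 0, "rz": 0},
  {"dx": -0.024, "dy": 0.055, "dz": 0, "rx": 0, "ry": 0, "rz": 0},
  {"dx": -0.024, "dy": 0.055, "dz": 0, "rx": 0, "ry": 0, "rz": 0},
  {"dx": -0.024, "dy": 0.055, "dz": 0, "rx": 0, "ry": 0, "rz": 0},
  {"dx": -0.024, "dy": 0.055, "dz": 0, "rx": 0, "ry": 0, "rz": 0},
  {"dx": -0.024, "dy": 0.055, "dz": 0, "rx": 0, "ry": 0, "rz": 0},
])

```text
t: 24.35
tcp_pos: [0.5539, 0.1547, 0.0238]
tool_rot: [0.506, 0.773, 0.21, -0.32]
force: [0.5, -2.1, 0.5]
finger_gap: 0.002
gripper_force: 0.9
```

Call:
move_arm([
  {"dx": -0.016, "dy": 0.037, "dz": 0, "rx": 0, "ry": 0, "rz": 0},
  {"dx": -0.016, "dy": 0.037, "dz": 0, "rx": 0, "ry": 0, "rz": 0},
  {"dx": -0.016, "dy": 0.037, "dz": 0, "rx": 0, "ry": 0, "rz": 0},
  {"dx": -0.016, "dy": 0.037, "dz": 0, "rx": 0, "ry": 0, "rz": 0},
  {"dx": 0, "dy": 0, "dz": 0, "rx": 0, "ry": 0, "rz": 0},
  {"dx": 0, "dy": 0, "dz": 0, "rx": 0, "ry": 0, "rz": 0},
  {"dx": 0, "dy": 0, "dz": 0, "rx": 0, "ry": 0, "rz": 0},
  {"dx": 0, "dy": 0, "dz": 0, "rx": 0, "ry": 0, "rz": 0},
  {"dx": 0, "dy": 0, "dz": 0, "rx": 0, "ry": 0, "rz": 0},
  {"dx": 0, "dy": 0, "dz": 0, "rx": 0, "ry": 0, "rz": 0},
])

```text
t: 25.6
tcp_pos: [0.5535, 0.157, 0.0238]
tool_rot: [0.506, 0.774, 0.21, -0.319]
force: [1.0, -5.9, 1.7]
finger_gap: 0.004
gripper_force: 3.1
```

```bash
python3 st.py
```

```text
25.6 box tcp mm [15.1  0.2 23.8] z [ 0.705 -0.002 -0.709] y [-0.001 -1.     0.002] q [-0.23  0.95  1.53  0.64  1.26 -1.03] F [-5.8  1.5  1.7] 0.004406962133287384
```

Call:
move_arm([
  {"dx": -0.016, "dy": 0.037, "dz": 0, "rx": 0, "ry": 0, "rz": 0},
  {"dx": -0.016, "dy": 0.037, "dz": 0, "rx": 0, "ry": 0, "rz": 0},
  {"dx": -0.016, "dy": 0.037, "dz": 0, "rx": 0, "ry": 0, "rz": 0},
  {"dx": -0.016, "dy": 0.037, "dz": 0, "rx": 0, "ry": 0, "rz": 0},
  {"dx": -0.016, "dy": 0.037, "dz": 0, "rx": 0, "ry": 0, "rz": 0},
  {"dx": -0.016, "dy": 0.037, "dz": 0, "rx": 0, "ry": 0, "rz": 0},
  {"dx": 0, "dy": 0, "dz": 0, "rx": 0, "ry": 0, "rz": 0},
  {"dx": 0, "dy": 0, "dz": 0, "rx": 0, "ry": 0, "rz": 0},
  {"dx": 0, "dy": 0, "dz": 0, "rx": 0, "ry": 0, "rz": 0},
  {"dx": 0, "dy": 0, "dz": 0, "rx": 0, "ry": 0, "rz": 0},
])

```text
t: 26.85
tcp_pos: [0.5515, 0.1625, 0.0238]
tool_rot: [0.506, 0.774, 0.21, -0.318]
force: [2.9, -5.7, 2.2]
finger_gap: -0.002
gripper_force: 3.2
```

```bash
python3 st.py
```

```text
26.85 box tcp mm [20.9 -0.2 23.8] z [ 0.705 -0.002 -0.709] y [-0.001 -1.     0.003] q [-0.22  0.95  1.54  0.64  1.25 -1.03] F [-6.4 -0.3  2.2] -0.001829515497036501
```

Force is steady at about 6 N while the bar moves. I'll continue in small steps.

Call:
move_arm([
  {"dx": -0.016, "dy": 0.037, "dz": 0, "rx": 0, "ry": 0, "rz": 0},
  {"dx": -0.016, "dy": 0.037, "dz": 0, "rx": 0, "ry": 0, "rz": 0},
  {"dx": -0.016, "dy": 0.037, "dz": 0, "rx": 0, "ry": 0, "rz": 0},
  {"dx": -0.016, "dy": 0.037, "dz": 0, "rx": 0, "ry": 0, "rz": 0},
  {"dx": 0, "dy": 0, "dz": 0, "rx": 0, "ry": 0, "rz": 0},
  {"dx": 0, "dy": 0, "dz": 0, "rx": 0, "ry": 0, "rz": 0},
  {"dx": 0, "dy": 0, "dz": 0, "rx": 0, "ry": 0, "rz": 0},
  {"dx": 0, "dy": 0, "dz": 0, "rx": 0, "ry": 0, "rz": 0},
  {"dx": 0, "dy": 0, "dz": 0, "rx": 0, "ry": 0, "rz": 0},
  {"dx": 0, "dy": 0, "dz": 0, "rx": 0, "ry": 0, "rz": 0},
])

```text
t: 28.1
tcp_pos: [0.5503, 0.1653, 0.0238]
tool_rot: [0.506, 0.774, 0.21, -0.318]
force: [2.5, -8.4, 2.9]
finger_gap: -0.001
gripper_force: 4.5
```

```bash
python3 st.py
```

```text
28.1 box tcp mm [24.1 -0.3 23.8] z [ 0.704 -0.003 -0.71 ] y [-0.001 -1.     0.003] q [-0.22  0.95  1.54  0.65  1.25 -1.03] F [-8.8  1.1  2.9] -0.0010057776486402845
```

Call:
move_arm([
  {"dx": -0.016, "dy": 0.037, "dz": 0, "rx": 0, "ry": 0, "rz": 0},
  {"dx": -0.016, "dy": 0.037, "dz": 0, "rx": 0, "ry": 0, "rz": 0},
  {"dx": -0.016, "dy": 0.037, "dz": 0, "rx": 0, "ry": 0, "rz": 0},
  {"dx": -0.016, "dy": 0.037, "dz": 0, "rx": 0, "ry": 0, "rz": 0},
  {"dx": 0, "dy": 0, "dz": 0, "rx": 0, "ry": 0, "rz": 0},
  {"dx": 0, "dy": 0, "dz": 0, "rx": 0, "ry": 0, "rz": 0},
  {"dx": 0, "dy": 0, "dz": 0, "rx": 0, "ry": 0, "rz": 0},
  {"dx": 0, "dy": 0, "dz": 0, "rx": 0, "ry": 0, "rz": 0},
  {"dx": 0, "dy": 0, "dz": 0, "rx": 0, "ry": 0, "rz": 0},
  {"dx": 0, "dy": 0, "dz": 0, "rx": 0, "ry": 0, "rz": 0},
])

```text
t: 29.35
tcp_pos: [0.5504, 0.1657, 0.0238]
tool_rot: [0.506, 0.775, 0.209, -0.315]
force: [2.5, -21.0, 7.4]
finger_gap: -0.001
gripper_force: 9.9
```

```bash
python3 st.py
```

```text
29.35 box tcp mm [24.3 -0.5 23.8] z [ 0.699 -0.004 -0.715] y [-0.    -1.     0.005] q [-0.22  0.95  1.55  0.64  1.24 -1.03] F [-20.2   6.1   7.4] -0.0014739692674839348
```

The force climbed to 20 N with no further motion, so the bar is home. Drawing back now.

Call:
move_arm([
  {"dx": 0.08, "dy": -0.183, "dz": 0, "rx": 0, "ry": 0, "rz": 0},
  {"dx": 0.08, "dy": -0.183, "dz": 0, "rx": 0, "ry": 0, "rz": 0},
  {"dx": 0.08, "dy": -0.183, "dz": 0, "rx": 0, "ry": 0, "rz": 0},
  {"dx": 0.16, "dy": -0.366, "dz": 0, "rx": 0, "ry": 0, "rz": 0},
  {"dx": 0.16, "dy": -0.366, "dz": 0, "rx": 0, "ry": 0, "rz": 0},
  {"dx": 0.16, "dy": -0.366, "dz": 0, "rx": 0, "ry": 0, "rz": 0},
  {"dx": 0.16, "dy": -0.366, "dz": 0, "rx": 0, "ry": 0, "rz": 0},
  {"dx": 0.16, "dy": -0.366, "dz": 0, "rx": 0, "ry": 0, "rz": 0},
  {"dx": 0.16, "dy": -0.366, "dz": 0, "rx": 0, "ry": 0, "rz": 0},
  {"dx": 0.16, "dy": -0.366, "dz": 0, "rx": 0, "ry": 0, "rz": 0},
])

```text
t: 30.6
tcp_pos: [0.581, 0.0928, 0.0238]
tool_rot: [0.506, 0.773, 0.21, -0.32]
force: [0.0, 0.2, 0.7]
finger_gap: -0.001
gripper_force: 0.0
```

Call:
move_arm([
  {"dx": 0.32, "dy": -0.73, "dz": 0, "rx": 0, "ry": 0, "rz": 0},
  {"dx": 0.32, "dy": -0.73, "dz": 0, "rx": 0, "ry": 0, "rz": 0},
  {"dx": 0.32, "dy": -0.73, "dz": 0, "rx": 0, "ry": 0, "rz": 0},
  {"dx": 0.2, "dy": -0.4, "dz": 0.8, "rx": 0, "ry": 0, "rz": 0},
  {"dx": 0, "dy": 0, "dz": 0.8, "rx": 0, "ry": 0, "rz": 0},
  {"dx": 0, "dy": 0, "dz": 0.8, "rx": 0, "ry": 0, "rz": 0},
  {"dx": 0, "dy": 0, "dz": 0, "rx": 0, "ry": 0, "rz": 0},
  {"dx": 0, "dy": 0, "dz": 0, "rx": 0, "ry": 0, "rz": 0},
  {"dx": 0, "dy": 0, "dz": 0, "rx": 0, "ry": 0, "rz": 0},
  {"dx": 0, "dy": 0, "dz": 0, "rx": 0, "ry": 0, "rz": 0},
])

```text
t: 31.85
tcp_pos: [0.6093, 0.029, 0.0832]
tool_rot: [0.506, 0.773, 0.21, -0.321]
force: [-0.2, -1.2, -0.6]
finger_gap: 0.0
gripper_force: 0.0
```

```bash
python3 st.py; python3 chk.py|head -14; python3 - <<'E'
from geo import *
# gate-plane view (x=0): rows z 90..28, cols y 55..-55
m=cams.camera_model("wrist");g=cv2.cvtColor(cams.snapshot("wrist"),7)
b=[.5597,.1432,np.radians(113.6)]
for z in range(96,24,-4):
    P=proj(place(b,[[.0015,y/1e3,z/1e3] for y in range(60,-61,-4)]),m).astype(np.float32).reshape(1,-1,2)
    print(z," ".join("%3d"%v for v in cv2.remap(g,P[...,0],P[...,1],1)[0]))
E
```

```text
31.85 box tcp mm [-124.5    0.2   83.2] z [ 0.708  0.001 -0.706] y [ 0.    -1.    -0.001] q [-0.39  0.93  1.32  0.52  1.52 -1.  ] F [-1.   0.6 -0.6] 3.6994047955713895e-05
30 +++#########################################################+
20 ++++#######################################################++
10 ++++++###################################################++++
0 +++++++######+##################################+.######+++++
-10 ++++++++++++++++++++++++++++++++++++++++++......+..++++++++++
-20 ++++++++++++++++++++++++++++++++++++++++++......++..+++++++++
-30 ++++++++++++++++++++++++++++++++++++.....+......+++..........
-40 ++++++++++++++++++++++++++++++++++++++++.+++...+++++.........
-50 +++++++++++++++++++++++++++++++++++++++++++++++++++++........
-60 ++++++++++++++++++++++++++++++++++++++++++++++..+++..........
-70 ++++++++++++++++++++++++++++++++++++++++++...................
-80 +++++++++++++++++++++++++++++++++++++++++....................
-90 +++++++++++++++++++++++++++++++++++..........................
-100 ++++++++++++++++++++++++++++++#++++..........................
96 228 1
[... 1577 characters left out ...]
2  11  17  14  10   9   9   9  14  16  12  18  17   9  53  68  69
44  66  65  62  62   4  15  13  13  15  16  11  20  12  15   5  17  12  11  17  14  13  12   7   9  16  16  18  19  58  68  66
40  66  61  62  64  13  14  10  16  15  14  14  12  12  11  12  13  17  18  11  14  12  18  16  13  13  14  20  17  65  68  67
36  65  60  62  60  10  13  51  20  12  14  11  13  14   7  12  19  19  16  17  14  14  15  14  17  58  41  15   9  64  68  67
32  66  60  63  66  22  18 100  26  15  17  12   4  16  13  20  18  21  14  19  10  15  21  13   8  46 183  21   4  65  68  69
28  66  62  61  67  64  66  94  85  97  96  82  63  66  66  66  66  67  66  65  65  66  87  96  94  82 215  99  96 118  68  68
```

The flap fills the gate plane from the lintel down to about 5 mm above the rails, so it hangs shut, and the robot is clear.

```bash
python3 -c "
from station import order;print(order.sign_off())"
```

```text
the job is handed in; nothing more can be done
None
```

I handed the job in at about 32 s: the housing is inside the box, pushed to a dead stop at 20 N on the start bar, and the flap hangs shut behind it; the arm never came near the other tools, and the hand-in returned no verdict.

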